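# Clamp the timber block in the sliding-jaw jig

## Task

The timber block in the grey bench jig must be clamped for drilling: turn the T-bar knob a quarter turn anticlockwise to free the sliding carriage, slide the carriage until the block is tight between it and the fixed jaw with no gap at either end, then turn the T-bar fully back along the jig to lock the carriage there. Leave the other things on the bench where they are.

Things in the scene. Friction and masses are not known exactly. Their poses are not given: they have to be found in the camera images.
- jig: grey steel jig fixed to the bench: a flat bed 130 (x) x 400 (y) mm, 18 mm thick, with the fixed jaw (110 mm wide, 72 mm high) across its +y end. Two steel strips, 10 mm high and 70 mm apart, run along y and guide the block. Origin: centre of the bed's underside, on the bench; the carriage slides along its y axis
- jaw_face (a point): middle of the foot of the fixed jaw's inner face, at the level of the bed's top (18 mm above the bench); axes as the jig's, so the block and the carriage lie towards -y
- block: loose timber block lying in the bed between the carriage and the fixed jaw, 60 (x) x 120 (y) x 38 (z) mm, 0.2 to 0.4 kg; origin: centre of its underside
- carriage (a joint): how far the dark steel sliding carriage has moved along the jig towards the fixed jaw, in m (0 to 0.13). The clear opening between carriage and jaw is 0.215 minus this value; the block is 0.120 long. Slides with about 4 N when free, held fast when locked
- carriage_face (a point): middle of the foot of the carriage's front face (the one that meets the block), at the level of the bed's top; axes as the jig's. The carriage is 104 mm wide (x), 70 mm long (y) and 50 mm high above the bed: its top is 68 mm above the bench
- carriage_back (a point): middle of the top edge of the carriage's rear face, 68 mm above the bench; push here, or lower, towards +y of the jig. The bed behind it is bare
- knob (a joint): angle of the clamp knob in rad, about a vertical axis through the carriage's middle: 0 = locked, T-bar lying along the jig (y); it grows anticlockwise seen from above to 1.57 = free, T-bar across the jig (x). The screw begins to bite below about 0.5. Takes about 0.25 N m and stays where it is left
- knob_top (a point): centre of the top of the T-bar knob, on its axis, 111 mm above the bench. The black T-bar is 110 mm long, 16 mm wide and 17 mm high; beneath its arms there are 26 mm of clear space above the carriage. Its frame turns with the knob, T-bar along its y
- knob_end (a point): tip of the T-bar's arm that points to the fixed jaw when locked (to -x of the jig, when free), at mid height of the bar, 55 mm from the axis
- knob_tail (a point): tip of the T-bar's other arm, which points away from the fixed jaw when locked (to +x of the jig, when free)
- wrench: bystander: steel wrench, 170 mm, lying beside the jig; origin under its middle
- offcut: bystander: timber offcut, 50 x 150 x 25 mm, lying beside the jig; origin under its middle
- spray_can: bystander: standing spray can, 64 mm across, 190 mm high; origin under its middle
- glue: bystander: standing glue bottle, 56 mm across, 160 mm high; origin under its middle
- drill: bystander: cordless drill standing on its battery, 210 mm high; origin under its middle
- screwdriver: bystander: screwdriver, 200 mm, lying on the bench; origin under its middle
- tape_measure: bystander: tape measure, 75 mm across, 36 mm high; origin under its middle
Things that resemble listed ones, but are neither listed nor needed, are in the scene too. What is shaped like the block but red is not meant.

How it is judged:
By the outcome, as a careful person would: the job done as asked, in the order asked, and still so for the second after the job is handed in, with the robot touching nothing.
It also fails if it takes over 58 s, if anything falls off the work surface, if the arm or the gripper's body presses on something with over 40 N, if the wrist force passes 120 N, or if a joint passes its speed limit or range.

## Robot

A 6-joint arm with a two-finger parallel gripper is mounted at the origin on the work surface. World frame = base frame: x ahead of the robot, y to its left, z up, the work surface at z = 0. Lengths are in m, angles in rad, forces in N, time in s.
With the tool pointing down it reaches from about 0.25 to 0.8 m from the base axis. Payload 3.9 kg.
Tool frame: the origin (TCP) lies at the very end of the fingers, on their centre line; the grasp point (between the pads) lies 19 mm behind it; z points along the fingers, y is the direction in which the jaws open and shut (so a half turn about z gives the same grasp; the last joint's range is limited). The gripper opens to 85 mm and grips with 20 to 120 N. Pads are 22 mm wide; open, the fingers measure 114 mm over their backs; the gripper's body (76 mm by 85 mm) begins 54 mm behind the grasp point. The pads swing forward as they close: fully open they stand 13 mm farther back than shut.
Start: joints at [-1.328, 0.26, -0.138, 1.173, 0, 1.571], TCP at [0.126, -0.51, 0.231] pointing down, gripper open.
Joint ranges: [-2.78, 2.78], [-0.83, 1.72], [-1.28, 1.37], [-1.9, 2.12], [-1.57, 1.48], [-3.14, 3.14]. Speed limits (rad/s): [2.57, 2.57, 3.14, 3.14, 3.14, 3.14].

## Interface

Orientations are given as a unit quaternion [x, y, z, w].
In Python, from bench import manip gives the robot as it stands.
- The arm moves only by the tool move_arm, never from a script. Its argument "moves" is one flat list of numbers, 7 for each row, row after row: the turn, a rotation vector about the tool's x, y, z in degrees, then the shift along the tool's x, y, z in m, then the finger opening in m, from 0 to 0.0854. In form: [wx, wy, wz, dx, dy, dz, hand, wx, wy, wz, dx, dy, dz, hand, ...]. A call has 1 to 20 rows; each row shifts and turns the commanded pose from where the row before left it, along the tool's axes as they then stand; what a row does not reach is not made up. A row lasts 1/12 s, in which the tool goes at most 41.7 mm and 7.16 degrees, less where a joint would pass 70% of its speed; a pose out of reach is approached as far as the arm can. A call is refused whole if a number of a shift passes 0.0417 or a number of a turn 7.16, either way. A call with a gripper value outside its range is refused whole. The fingers move at their own pace and stop on an object; "grip_force" is the grip in N (left out, the last holds). Time passes only in rows, so rows that do not move let the fingers close. It gives the time, the measured TCP pose, the force and the opening at its end, in the units of the state.
- manip.get_state(): the state, without advancing time (a new reading comes with each control period).
- manip.camera(name): name is "scene" or "top"; returns a dict with "img" (480x640x3 uint8, red, green, blue), "depth" (480x640 float32, m along the optical axis (not along the pixel's ray), 0 where there is no reading), "mtx" (3x3 intrinsics, pixels), "eye" and "attitude" of the camera in the world. Camera axes: x right, y down, z forward; pixel columns grow to the right and rows downward; lengths in m; the calibration is good to about 2 mm. A picture is of the moment at which its call begins.
- manip.close_job(): hands the job in, once; it reports no verdict.
Trained networks look in a picture, given as the dict that the camera call returned (one of the last four; its "shot" number tells which), for a name from the list of things; names that differ only in an ending like _2 or _b are one class to them, and where a whole thing is asked for, a point or a joint stands for the part that bears it (a point fixed in the world has none). Each returns a list of dicts, best first, with "conf" (0 to 1); they miss things now and then, are a little off and sometimes report something else, mostly with a low value. They report only what shows in the picture. A call takes as long as a camera call. They do not tell look-alikes from the thing itself.
- manip.masks_of(picture, target): "mask" (480x640 bool, what is visible of it) and "point" ([row, column] in pixels, amid what is visible of it).
The state is a dict: "time": time; "q": joint angles; "qd": joint speeds; "joint_torque": joint torques, N m; "tcp_pos": TCP position; "eef_rot": TCP orientation; "force": force on the tool from outside, world axes, zero at the start; "ft_torque": the same for the moment, N m; "finger_gap": finger opening in m.
Only numpy, scipy, OpenCV 4.12 (cv2) and the standard library are available. Lean on these libraries where they do the work, as an engineer would, in place of code of your own. Each camera call takes 0.05 s, during which the arm holds its last target. There are 200 camera calls.

## Working session

There is one attempt and no reset: what is moved stays moved. The work goes in short steps, Python scripts to look and compute and a tool call to move; the robot and the scene stay as the last step left them, time stands still between calls to the robot, and variables do not carry over. Pictures are saved under pics/ and viewed, about 8 in all and at most 12, crops included, and the job is handed in when it is done.

Besides the shell and the picture viewer there is one more tool, called after "Request:" by a JSON object that holds its "op" and its "data". move_arm: Moves the arm, as the interface text tells. Its arguments: {"type":"object","properties":{"moves":{"type":"array","items":{"type":"number"}},"grip_force":{"type":"number"}},"required":["moves"]}

```bash
mkdir -p pics; cat > h.py <<'E'
import numpy as np, cv2
from bench import manip
from scipy.spatial.transform import Rotation as R
def rot(a):
    a=np.array(a); return a if a.shape==(3,3) else R.from_quat(a).as_matrix()
def cloud(p):
    K=p["mtx"]; d=p["depth"]; v,u=np.mgrid[0:480,0:640]
    c=np.stack([(u-K[0][2])/K[0][0]*d,(v-K[1][2])/K[1][1]*d,d],-1)
    return c@rot(p["attitude"]).T+np.array(p["eye"])
def save(n,img): cv2.imwrite("pics/"+n,cv2.cvtColor(img,cv2.COLOR_RGB2BGR))
E
python3 - <<'E'
from h import *
s=manip.get_state(); print(s)
for n in("top","scene"):
    p=manip.camera(n); save(n+"1.png",p["img"]); c=cloud(p); print(n,p["eye"],p["attitude"])
    for t in("jig","block","carriage","knob","wrench","offcut","spray_can","glue","drill"):
        for r in manip.masks_of(p,t)[:2]:
            m=r["mask"]&(p["depth"]>0); q=c[m]
            print(t,round(r["conf"],2),r["point"],m.sum(),np.median(q,0).round(3),q.min(0).round(3),q.max(0).round(3))
E
```

```text
{'time': 0.0, 'q': array([-1.32804954e+00,  2.60710247e-01, -1.39361009e-01,  1.17272193e+00,
        3.09077005e-05,  1.57078378e+00]), 'qd': array([ 0.00143165,  0.0016182 ,  0.0003611 ,  0.00021163,  0.00039813,
       -0.00076571]), 'joint_torque': array([ 2.33029486e-04, -4.05677497e+01,  2.53921831e+01,  1.89133279e-02,
       -1.79881140e-04, -2.18180290e-06]), 'tcp_pos': array([ 0.12603901, -0.5089401 ,  0.23045422]), 'eef_rot': array([ 9.92642035e-01,  1.21081760e-01, -1.05539055e-04, -9.92955898e-04]), 'force': array([ 0.8986344 ,  0.25472971, -0.61198114]), 'ft_torque': array([0.00041066, 0.02234454, 0.01854163]), 'finger_gap': 0.08567674106227724}
top [ 0.43301228 -0.01418516  1.34613402] [ 0.71411476 -0.69846159  0.03314657 -0.03305793]
jig 0.7 [239.1, 292.8] 1506 [0.54  0.048 0.07 ] [ 0.49  -0.005  0.019] [0.596 0.103 0.119]
block 0.98 [230.3, 231.9] 1461 [0.556 0.189 0.057] [0.522 0.127 0.012] [0.594 0.261 0.065]
block 0.95 [330.8, 332.1] 1341 [ 0.346 -0.044  0.039] [ 0.283 -0.089  0.004] [ 0.41  -0.001  0.048]
carriage 0.69 [239.1, 289.0] 373 [0.543 0.048 0.111] [ 0.5
[... 1617 characters left out ...]
005 -0.004] [0.602 0.162 0.116]
knob 0.81 [231.4, 317.8] 554 [0.55  0.046 0.108] [ 0.46  -0.005 -0.002] [0.561 0.152 0.116]
wrench 0.97 [205.9, 333.3] 448 [0.431 0.153 0.006] [ 0.411  0.077 -0.004] [0.451 0.235 0.012]
offcut 0.8 [285.5, 371.2] 1733 [0.681 0.088 0.024] [ 0.627  0.014 -0.003] [0.712 0.18  0.029]
spray_can 0.75 [351.9, 119.1] 2848 [ 0.619 -0.406  0.148] [ 0.486 -0.441  0.001] [ 0.664 -0.378  0.193]
spray_can 0.45 [285.1, 368.9] 1705 [0.681 0.086 0.024] [ 0.637  0.013 -0.003] [0.712 0.168 0.029]
glue 0.79 [158.3, 429.3] 1120 [0.487 0.399 0.081] [ 0.321  0.381 -0.005] [0.507 0.572 0.162]
drill 0.83 [183.3, 487.4] 4347 [0.647 0.422 0.169] [ 0.399  0.377 -0.005] [0.792 0.707 0.21 ]
```

View pics/top1.png

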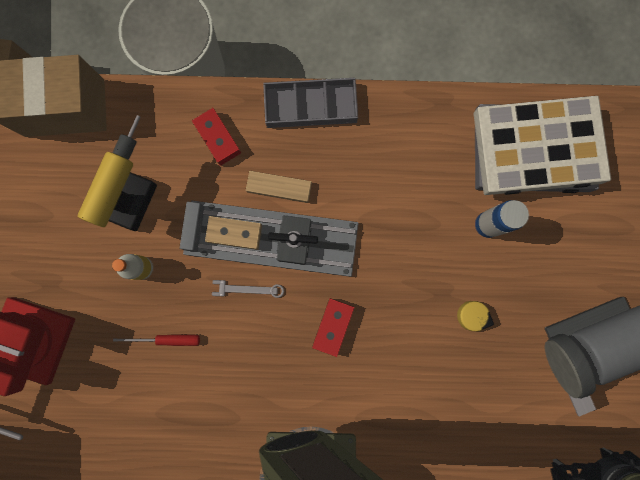

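View pics/scene1.png

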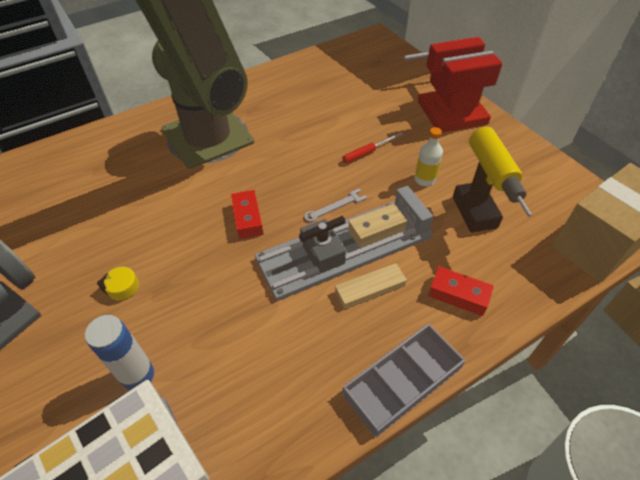

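```bash
python3 - <<'E'
from h import *
p=manip.camera("top"); c=cloud(p)
def rect(lo,hi,x0,x1,y0,y1,n):
    m=(c[...,2]>lo)&(c[...,2]<hi)&(c[...,0]>x0)&(c[...,0]<x1)&(c[...,1]>y0)&(c[...,1]<y1)
    q=c[m][:,:2].astype(np.float32); r=cv2.minAreaRect(q*1000); print(n,m.sum(),r, q.mean(0), q.min(0),q.max(0), np.median(c[m][:,2]))
rect(.008,.03,.45,.637,-.13,.35,"bed")
rect(.062,.076,.45,.637,-.06,.12,"carr")
rect(.1,.13,.45,.637,-.06,.17,"bar")
rect(.05,.062,.45,.637,.1,.27,"block")
rect(.082,.1,.45,.637,.2,.34,"jaw")
b=manip.masks_of(p,"block"); 
for r in b:print(r["conf"],r["point"],np.median(p["img"][r["mask"]],0))
E
```

```text
bed 5341 ((543.2230834960938, 113.5260009765625), (469.27703857421875, 178.558349609375), 89.25244903564453) [0.5437444  0.07551736] [ 0.45089018 -0.11992773] [0.63470364 0.3479774 ] 0.01944523017686972
carr 1071 ((543.7288818359375, 48.988182067871094), (69.68054962158203, 104.1117935180664), 83.97908020019531) [0.5429761  0.04882022] [0.48959967 0.01166245] [0.5984812  0.08574473] 0.0686366055866292
bar 378 ((544.2380981445312, 48.84543991088867), (24.39059829711914, 107.8006820678711), 0.8340195417404175) [0.5430671  0.04856754] [ 0.5319703  -0.00515526] [0.55644035 0.10283469] 0.11134108807914767
block 1370 ((570.4678344726562, 199.748779296875), (142.760009765625, 83.23208618164062), 82.46758270263672) [0.55851406 0.19116297] [0.5221214  0.12717816] [0.62098706 0.2698869 ] 0.05671409804271321<stdin>:5: RuntimeWarning: Mean of empty slice.
  ret = um.true_divide(
Traceback (most recent call last):
ValueError: zero-size array to reduction operation minimum which has no identity
```

Top view: jig at px (180–360, 200–275) with its jaw on the left (+y), wooden block at (232, 232) and T-bar at (290, 238), nearly along the jig. The two red blocks are decoys. The scene view agrees. Next I refine the jig angle, bar angle and hub shape.

```bash
cat >> h.py <<'E'
def sel(c,lo,hi,x0,x1,y0,y1):
    m=((c[...,2]>lo)&(c[...,2]<hi)&(c[...,0]>x0)&(c[...,0]<x1)&(c[...,1]>y0)&(c[...,1]<y1)).astype(np.uint8)
    n,l,st,_=cv2.connectedComponentsWithStats(m); k=1+np.argmax(st[1:,4]); return l==k
def jigaxes(a=np.radians(84)):
    return np.array([np.sin(a),-np.cos(a)]),np.array([np.cos(a),np.sin(a)])
E
python3 - <<'E'
from h import *
p=manip.camera("top"); c=cloud(p)
for n,a in dict(bed=(.010,.2,.45,.65,-.13,.36),carr=(.06,.13,.45,.65,-.06,.13),bar=(.1,.13,.45,.65,-.06,.17)).items():
    m=sel(c,*a); q=c[m][:,:2].astype(np.float32)*1000; e=np.linalg.eigh(np.cov((q-q.mean(0)).T))[1][:,1]
    print(n,m.sum(),cv2.minAreaRect(q),"pca",np.degrees(np.arctan(e[1]/e[0])))
    if n=="bar":
        d=q-q.mean(0); s=d@e; t=d@np.array([-e[1],e[0]])
        for k in range(-55,55,10):
            w=(s>=k)&(s<k+10); print(k,w.sum(),t[w].min().round(1),t[w].max().round(1),c[m][w][:,2].mean().round(4))
im=cv2.resize(p["img"][190:285,170:370],None,fx=4,fy=4,interpolation=cv2.INTER_CUBIC)
ps=manip.camera("scene"); im2=cv2.resize(ps["img"][180:300,250:440],None,fx=4,fy=4,interpolation=cv2.INTER_CUBIC)[:,:760]
print(im.shape,im2.shape); save("crop2.png",im2)
# jig-frame y profile along centre line
X,Y=jigaxes(); O=np.array([.5437,.049]); r=c[...,:2]-O; u=r@X; v=r@Y
for k in range(-160,300,10):
    w=(abs(u)<.025)&(v>=k/1e3)&(v<(k+10)/1e3); print(k,np.median(c[w][:,2]).round(3),end="; ")
E
```

```text
bed 9475 ((550.0296630859375, 106.3804931640625), (400.83837890625, 130.39662170410156), 83.83428192138672) pca 84.00263024165531
carr 1504 ((543.75537109375, 48.78544616699219), (108.72772216796875, 104.16425323486328), 83.95411682128906) pca -7.853623197509425
bar 371 ((544.0257568359375, 48.82036209106445), (23.915653228759766, 107.76416015625), 0.8901552557945251) pca 86.82377554063244
-55 31 -7.2 7.7 0.1111
-45 31 -6.8 6.9 0.1116
-35 37 -8.3 7.6 0.111
-25 32 -7.8 7.5 0.11
-15 36 -9.4 6.9 0.1108
-5 38 -12.7 9.5 0.1129
5 35 -7.6 11.6 0.1101
15 30 -8.4 7.2 0.1113
25 38 -8.2 7.7 0.1109
35 33 -7.2 7.4 0.1116
45 30 -9.0 7.2 0.1111
(380, 800, 3) (480, 760, 3)
-160 0.001; -150 0.003; -140 0.019; -130 0.019; -120 0.019; -110 0.018; -100 0.019; -90 0.019; -80 0.019; -70 0.018; -60 0.019; -50 0.021; -40 0.066; -30 0.07; -20 0.072; -10 0.08; 0 0.093; 10 0.071; 20 0.071; 30 0.1; 40 0.02; 50 0.02; 60 0.019; 70 0.019; 80 0.053; 90 0.057; 100 0.057; 110 0.057; 120 0.056; 130 0.057; 140 0.056; 150 0.057; 160 0.056; 170 0.057; 180 0.056; 190 0.057; 200 0.055; 210 0.019; 220 0.06; 230 0.073; 240 0.073; 250 0.072; 260 nan; 270 0.001; 280 0.001; 290 0.001;
  return _methods._mean(a, axis=axis, dtype=dtype,
  ret = ret.dtype.type(ret / rcount)
```

View pics/crop2.png

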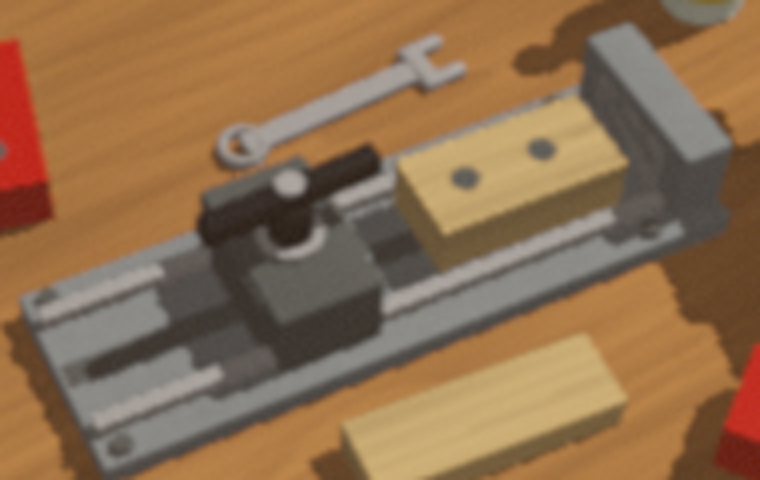

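Request:
{"op": "move_arm", "data": {"moves": [0,0,-7,0,0,0,0.0854,0,0,-7,0,0,0,0.0854]}}

```text
time: 1.32
tcp_pos: [0.1262, -0.5096, 0.2313]
eef_rot: [0.97, 0.244, 0.0, 0.0]
force: [-0.4, 0.6, 0.2]
finger_gap: 0.0854
```

```bash
python3 -c "
from h import *
s=manip.get_state(); print(s['time'],s['q'],s['tcp_pos'],rot(s['eef_rot']).round(3))"
```

```text
1.3167 [-1.32798859e+00  2.59998350e-01 -1.38084522e-01  1.17267969e+00
  1.80953886e-06  1.32065638e+00] [ 0.12622766 -0.50960757  0.23131105] [[ 0.881  0.473  0.   ]
 [ 0.473 -0.881 -0.   ]
 [-0.     0.    -1.   ]]
```

Crop: the bar has a hub about 24 mm wide at its centre, so I'll grip the arm towards the jaw, about 37 mm from the axis. The bar is at about 86.8° and the jig at 84°. Turning the knob and the slide can then be done in one grasp.

Request:
{"op": "move_arm", "data": {"moves": [0,0,-6.5,0,0,0,0.0854,0,0,-6.5,0,0,0,0.0854,0,0,-6.5,0,0,0,0.0854,0,0,-6.5,0,0,0,0.0854,0,0,-6.5,0,0,0,0.0854,0,0,-6.5,0,0,0,0.0854,0,0,-6.5,0,0,0,0.0854,0,0,-6.5,0,0,0,0.0854,0,0,-6.5,0,0,0,0.0854]}}

```text
time: 2.07
tcp_pos: [0.1262, -0.5096, 0.2313]
eef_rot: [0.727, 0.687, -0.0, -0.0]
force: [0.4, 0.1, -1.2]
finger_gap: 0.0851
```

Request:
{"op": "move_arm", "data": {"moves": [0,0,0,0.0309,0.0193,0,0.0854,0,0,0,0.0309,0.0193,0,0.0854,0,0,0,0.0309,0.0193,0,0.0854,0,0,0,0.0309,0.0193,0,0.0854,0,0,0,0.0309,0.0193,0,0.0854,0,0,0,0.0309,0.0193,0,0.0854,0,0,0,0.0309,0.0193,0,0.0854,0,0,0,0.0309,0.0193,0,0.0854,0,0,0,0.0309,0.0193,0,0.0854,0,0,0,0.0309,0.0193,0,0.0854,0,0,0,0.0309,0.0193,0,0.0854,0,0,0,0.0309,0.0193,0,0.0854,0,0,0,0.0309,0.0193,0,0.0854,0,0,0,0.0309,0.0193,0,0.0854,0,0,0,0.0309,0.0193,0,0.0854,0,0,0,0.0309,0.0193,0,0.0854,0,0,0,0.0309,0.0193,0,0.0854,0,0,0,0.0309,0.0193,0,0.0854,0,0,0,0.0309,0.0193,0,0.0854,0,0,0,0.0309,0.0193,0,0.0854]}}

```text
time: 3.73
tcp_pos: [0.5509, 0.0848, 0.2313]
eef_rot: [0.729, 0.685, 0.0, 0.0]
force: [0.3, -0.9, 0.4]
finger_gap: 0.0855
```

```bash
cat >> h.py <<'E'
def st():
    s=manip.get_state(); M=rot(s['eef_rot']); print(round(s['time'],2),'tcp',s['tcp_pos'].round(4),'psi',np.degrees(np.arctan2(M[1,0],M[0,0])).round(2),'zax',M[:,2].round(3),'F',s['force'].round(1),'T',s['ft_torque'].round(2),'gap',round(s['finger_gap'],4),'q6',s['q'][5].round(2)); return s,M
E
python3 -c "
from h import *
s,M=st(); t=np.array([.5458,.086,.0835]); print((M.T@(t-s['tcp_pos'])).round(4))"
```

```text
3.73 tcp [0.5509 0.0848 0.2313] psi 86.44 zax [ 0. -0. -1.] F [ 0.3 -0.9  0.4] T [ 0.   -0.03 -0.01] gap 0.0855 q6 1.79
[ 0.0009 -0.0052  0.1478]
```

Request:
{"op": "move_arm", "data": {"moves": [0,0,0,0,-0.005,0.02,0.0854,0,0,0,0,0,0.03,0.0854,0,0,0,0,0,0.03,0.0854,0,0,0,0,0,0.03,0.0854,0,0,0,0,0,0.02,0.0854,0,0,0,0,0,0.01,0.0854,0,0,0,0,0,0.008,0.0854,0,0,0,0,0,0,0.0854]}}

```text
time: 4.4
tcp_pos: [0.5446, 0.0832, 0.0823]
eef_rot: [0.729, 0.685, -0.001, -0.001]
force: [-0.5, 0.2, -0.0]
finger_gap: 0.0851
```

```bash
python3 - <<'E'
from h import *
st(); p=manip.camera("scene"); save("c3.png",cv2.resize(p["img"][150:300,230:430],None,fx=4,fy=4,interpolation=cv2.INTER_CUBIC))
E
```

```text
4.4 tcp [0.5446 0.0832 0.0823] psi 86.41 zax [-0.002 -0.    -1.   ] F [-0.5  0.2 -0. ] T [-0.    0.06  0.04] gap 0.0851 q6 1.79
```

View pics/c3.png

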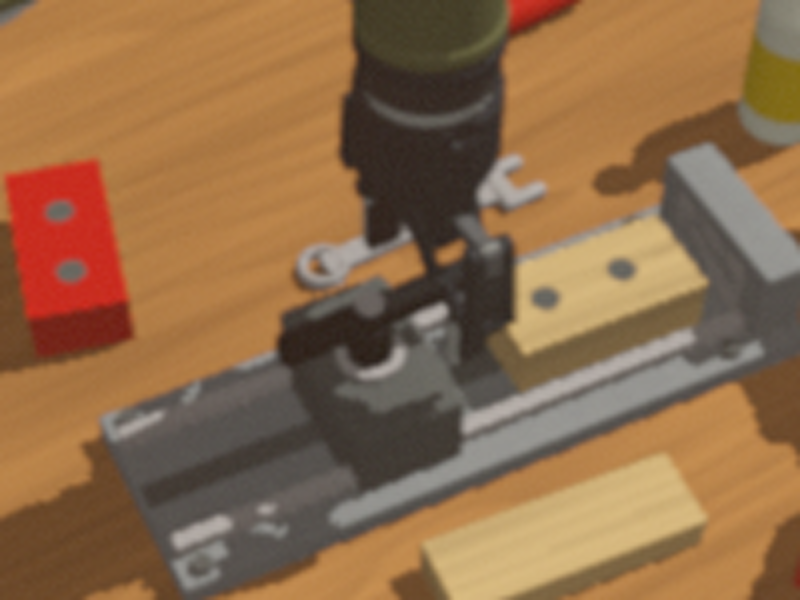

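Fingers straddle the arm with clearance at px (470, 290). Closing.

Request:
{"op": "move_arm", "data": {"moves": [0,0,0,0,0,0,0.01,0,0,0,0,0,0,0.01,0,0,0,0,0,0,0.01,0,0,0,0,0,0,0.01,0,0,0,0,0,0,0.01,0,0,0,0,0,0,0.01,0,0,0,0,0,0,0.01,0,0,0,0,0,0,0.01], "grip_force": 50}}

```text
time: 5.12
tcp_pos: [0.5465, 0.0835, 0.084]
eef_rot: [0.729, 0.685, 0.001, 0.001]
force: [3.0, -0.1, 2.8]
finger_gap: 0.015
```

```bash
python3 -c "
from h import *
st()"
```

```text
5.12 tcp [0.5465 0.0835 0.084 ] psi 86.42 zax [ 0.003  0.    -1.   ] F [ 3.  -0.1  2.8] T [ 0.01 -0.53  0.09] gap 0.015 q6 1.79
```

Request:
{"op": "move_arm", "data": {"moves": [0,0,-4.25,-0.0001,-0.0026,0,0.01,0,0,-4.25,-0.0001,-0.0026,0,0.01,0,0,-4.25,-0.0001,-0.0026,0,0.01,0,0,-4.25,-0.0001,-0.0026,0,0.01,0,0,-4.25,-0.0001,-0.0026,0,0.01,0,0,-4.25,-0.0001,-0.0026,0,0.01,0,0,-4.25,-0.0001,-0.0026,0,0.01,0,0,-4.25,-0.0001,-0.0026,0,0.01]}}

```text
time: 5.78
tcp_pos: [0.527, 0.0786, 0.084]
eef_rot: [0.495, 0.869, 0.001, 0.002]
force: [3.9, -0.2, 1.1]
finger_gap: 0.0153
```

```bash
python3 -c "
from h import *
st()"
```

```text
5.78 tcp [0.527  0.0786 0.084 ] psi 120.6 zax [ 0.004 -0.    -1.   ] F [ 3.9 -0.2  1.1] T [-0.05 -0.71 -0.01] gap 0.0153 q6 1.18
```

Request:
{"op": "move_arm", "data": {"moves": [0,0,-4.4,-0.0001,-0.0027,0,0.01,0,0,-4.4,-0.0001,-0.0027,0,0.01,0,0,-4.4,-0.0001,-0.0027,0,0.01,0,0,-4.4,-0.0001,-0.0027,0,0.01,0,0,-4.4,-0.0001,-0.0027,0,0.01,0,0,-4.4,-0.0001,-0.0027,0,0.01,0,0,-4.4,-0.0001,-0.0027,0,0.01,0,0,-4.4,-0.0001,-0.0027,0,0.01,0,0,-4.4,-0.0001,-0.0027,0,0.01,0,0,-4.4,-0.0001,-0.0027,0,0.01,0,0,-4.4,-0.0001,-0.0027,0,0.01,0,0,-4.4,-0.0001,-0.0027,0,0.01,0,0,0,0,0,0,0.01]}}

```text
time: 6.87
tcp_pos: [0.5105, 0.0527, 0.084]
eef_rot: [0.058, 0.998, 0.001, 0.002]
force: [6.4, 2.0, -0.0]
finger_gap: 0.0154
```

```bash
python3 -c "
from h import *
st()"
```

```text
6.87 tcp [0.5105 0.0527 0.084 ] psi 173.32 zax [ 0.004  0.001 -1.   ] F [ 6.4  2.  -0. ] T [ 0.22 -0.86  0.17] gap 0.0154 q6 0.22
```

Request:
{"op": "move_arm", "data": {"moves": [0,0,0,0,0.003,0,0.01,0,0,0,0,0.005,0,0.01,0,0,0,0,0.005,0,0.01,0,0,0,0,0.005,0,0.01,0,0,0,0,0.005,0,0.01,0,0,0,0,0.005,0,0.01,0,0,0,0,0.004,0,0.01,0,0,0,0,0.003,0,0.01]}}

```text
time: 7.53
tcp_pos: [0.5141, 0.086, 0.0839]
eef_rot: [0.06, 0.998, -0.001, 0.002]
force: [4.3, -4.4, 2.2]
finger_gap: 0.0153
```

```bash
python3 -c "
from h import *
st()"
```

```text
7.53 tcp [0.5141 0.086  0.0839] psi 173.12 zax [ 0.004 -0.003 -1.   ] F [ 4.3 -4.4  2.2] T [-0.78 -0.7  -0.13] gap 0.0153 q6 0.29
```

Sliding at about 4 N, so the carriage is free. Continuing more gently.

Request:
{"op": "move_arm", "data": {"moves": [0,0,0,0,0.003,0,0.01,0,0,0,0,0.003,0,0.01,0,0,0,0,0.003,0,0.01,0,0,0,0,0.003,0,0.01,0,0,0,0,0.003,0,0.01,0,0,0,0,0.003,0,0.01,0,0,0,0,0.003,0,0.01]}}

```text
time: 8.12
tcp_pos: [0.5162, 0.106, 0.0839]
eef_rot: [0.06, 0.998, -0.002, 0.002]
force: [3.3, -7.0, 1.5]
finger_gap: 0.0154
```

```bash
python3 - <<'E'
from h import *
s,M=st(); p=manip.camera("top"); c=cloud(p)
X,Y=jigaxes(); O=np.array([.5437,.049]); r=c[...,:2]-O; u=r@X; v=r@Y
w=(c[...,2]>.052)&(c[...,2]<.061)&(abs(u)<.025)&(v>.06)&(v<.23); print("block",np.percentile(v[w],[1,99]))
w=(c[...,2]>.066)&(c[...,2]<.08)&(abs(u)<.05)&(v>.2); print("jaw",np.percentile(v[w],[1,99]))
E
```

```text
8.12 tcp [0.5162 0.106  0.0839] psi 173.09 zax [ 0.003 -0.005 -1.   ] F [ 3.3 -7.   1.5] T [-1.07 -0.64 -0.02] gap 0.0154 q6 0.33
block [0.22127112 0.22307306]
jaw [0.22147347 0.38763057]
```

Request:
{"op": "move_arm", "data": {"moves": [0,0,0,0,0.002,0,0.01,0,0,0,0,0.002,0,0.01,0,0,0,0,0.002,0,0.01]}}

```text
time: 8.42
tcp_pos: [0.5169, 0.1119, 0.0839]
eef_rot: [0.06, 0.998, -0.002, 0.002]
force: [3.6, -6.0, 3.3]
finger_gap: 0.0152
```

Request:
{"op": "move_arm", "data": {"moves": [0,0,0,0,0.002,0,0.01,0,0,0,0,0.002,0,0.01]}}

```text
time: 8.58
tcp_pos: [0.5173, 0.1159, 0.0839]
eef_rot: [0.06, 0.998, -0.002, 0.002]
force: [3.6, -5.4, 1.9]
finger_gap: 0.0151
```

Request:
{"op": "move_arm", "data": {"moves": [0,0,0,0,0.002,0,0.01,0,0,0,0,0.001,0,0.01]}}

```text
time: 8.75
tcp_pos: [0.5176, 0.1191, 0.0839]
eef_rot: [0.06, 0.998, -0.002, 0.002]
force: [3.4, -6.1, 3.1]
finger_gap: 0.0154
```

Request:
{"op": "move_arm", "data": {"moves": [0,0,0,0,0.001,0,0.01,0,0,0,0,0.001,0,0.01]}}

```text
time: 8.92
tcp_pos: [0.5178, 0.1202, 0.0839]
eef_rot: [0.06, 0.998, -0.003, 0.002]
force: [3.2, -10.1, 4.1]
finger_gap: 0.0148
```

Request:
{"op": "move_arm", "data": {"moves": [0,0,0,0,0.001,0,0.01,0,0,0,0,0.001,0,0.01]}}

```text
time: 9.08
tcp_pos: [0.5178, 0.1204, 0.0839]
eef_rot: [0.061, 0.998, -0.005, 0.002]
force: [2.8, -14.4, 4.8]
finger_gap: 0.0151
```

Request:
{"op": "move_arm", "data": {"moves": [0,0,0,0,0.001,0,0.01,0,0,0,0,0.001,0,0.01]}}

```text
time: 9.25
tcp_pos: [0.5178, 0.1206, 0.0839]
eef_rot: [0.062, 0.998, -0.007, 0.002]
force: [2.8, -20.6, 7.0]
finger_gap: 0.0151
```

Contact: the TCP stopped while the force rose to 20 N. Now I turn back, keeping this forward bias.

Request:
{"op": "move_arm", "data": {"moves": [0,0,4.4,-0.0001,0.0026,0,0.01,0,0,4.4,-0.0001,0.0026,0,0.01,0,0,4.4,-0.0001,0.0026,0,0.01,0,0,4.4,-0.0001,0.0026,0,0.01,0,0,4.4,-0.0001,0.0026,0,0.01,0,0,4.4,-0.0001,0.0026,0,0.01,0,0,4.4,-0.0001,0.0026,0,0.01]}}

```text
time: 9.83
tcp_pos: [0.5249, 0.1375, 0.0838]
eef_rot: [0.326, 0.945, -0.006, 0.003]
force: [3.3, -16.2, 5.6]
finger_gap: 0.0151
```

```bash
python3 -c "
from h import *
st()"
```

```text
9.83 tcp [0.5249 0.1375 0.0838] psi 141.91 zax [ 0.003 -0.013 -1.   ] F [  3.3 -16.2   5.6] T [-2.98 -0.75 -0.26] gap 0.0151 q6 0.93
```

Request:
{"op": "move_arm", "data": {"moves": [0,0,4.4,-0.0001,0.0026,0,0.01,0,0,4.4,-0.0001,0.0026,0,0.01,0,0,4.4,-0.0001,0.0026,0,0.01,0,0,4.4,-0.0001,0.0026,0,0.01,0,0,4.4,-0.0001,0.0026,0,0.01,0,0,4.4,-0.0001,0.0026,0,0.01,0,0,4.4,-0.0001,0.0026,0,0.01,0,0,4.4,-0.0001,0.0026,0,0.01]}}

```text
time: 10.5
tcp_pos: [0.5419, 0.1491, 0.0838]
eef_rot: [0.596, 0.803, -0.004, 0.005]
force: [4.9, -16.5, 5.1]
finger_gap: 0.0155
```

```bash
python3 -c "
from h import *
st()"
```

```text
10.5 tcp [0.5419 0.1491 0.0838] psi 106.76 zax [ 0.003 -0.013 -1.   ] F [  4.9 -16.5   5.1] T [-2.97 -0.72  0.07] gap 0.0155 q6 1.55
```

Request:
{"op": "move_arm", "data": {"moves": [0,0,4.4,-0.0001,0.0026,0,0.01,0,0,4.4,-0.0001,0.0026,0,0.01,0,0,4.4,-0.0001,0.0026,0,0.01,0,0,4.4,-0.0001,0.0026,0,0.01,0,0,4.4,-0.0001,0.0026,0,0.01,0,0,2.0,0,0.0012,0,0.01,0,0,0,0,0,0,0.01,0,0,0,0,0,0,0.01]}}

```text
time: 11.17
tcp_pos: [0.5558, 0.1504, 0.0838]
eef_rot: [0.749, 0.663, -0.003, 0.006]
force: [3.7, -16.0, 4.3]
finger_gap: 0.0151
```

```bash
python3 -c "
from h import *
st()"
```

```text
11.17 tcp [0.5558 0.1504 0.0838] psi 83.03 zax [ 0.003 -0.012 -1.   ] F [  3.7 -16.    4.3] T [-2.89 -0.63  0.44] gap 0.0151 q6 1.96
```

Request:
{"op": "move_arm", "data": {"moves": [0,0,1.5,0,0.0009,0,0.01,0,0,1.5,0,0.0009,0,0.01,0,0,0,0,0,0,0.01]}}

```text
time: 11.42
tcp_pos: [0.5561, 0.1504, 0.0838]
eef_rot: [0.765, 0.644, -0.004, 0.005]
force: [0.4, -15.4, 8.7]
finger_gap: 0.0151
```

```bash
python3 -c "
from h import *
st()"
```

```text
11.42 tcp [0.5561 0.1504 0.0838] psi 80.21 zax [ 0.    -0.012 -1.   ] F [  0.4 -15.4   8.7] T [-2.97 -0.05  1.61] gap 0.0151 q6 2.01
```

At the stop: x stalled and the moment rose to 1.6 N m. I relax the command to neutral, open and rise.

Request:
{"op": "move_arm", "data": {"moves": [0,0,-1.2,-0.002,-0.0008,0,0.01,0,0,-1.0,-0.002,-0.0006,0,0.01,0,0,0,0,0,0,0.01]}}

```text
time: 11.67
tcp_pos: [0.5559, 0.1503, 0.0839]
eef_rot: [0.752, 0.659, -0.0, 0.003]
force: [3.1, -5.5, 2.0]
finger_gap: 0.0151
```

Request:
{"op": "move_arm", "data": {"moves": [0,0,0,0,0,0,0.0854,0,0,0,0,0,0,0.0854,0,0,0,0,0,0,0.0854,0,0,0,0,0,0,0.0854,0,0,0,0,0,0,0.0854,0,0,0,0,0,0,0.0854,0,0,0,0,0,0,0.0854,0,0,0,0,0,-0.01,0.0854,0,0,0,0,0,-0.03,0.0854,0,0,0,0,0,-0.04,0.0854,0,0,0,0,0,-0.04,0.0854,0,0,0,0,0,-0.03,0.0854]}}

```text
time: 12.67
tcp_pos: [0.5549, 0.1528, 0.2374]
eef_rot: [0.752, 0.659, 0.002, 0.001]
force: [0.6, 0.2, 0.2]
finger_gap: 0.0857
```

Request:
{"op": "move_arm", "data": {"moves": [0,0,0,-0.02,-0.02,0,0.0854,0,0,0,-0.03,-0.02,0,0.0854,0,0,0,-0.03,-0.02,0,0.0854,0,0,0,-0.03,-0.02,0,0.0854,0,0,0,-0.03,-0.02,0,0.0854,0,0,0,-0.03,-0.02,0,0.0854,0,0,0,-0.03,-0.02,0,0.0854,0,0,0,-0.03,-0.01,0,0.0854,0,0,0,-0.03,0,0,0.0854,0,0,0,-0.03,0,0,0.0854,0,0,0,0,0,0,0.0854]}}

```text
time: 13.58
tcp_pos: [0.3668, -0.119, 0.2344]
eef_rot: [0.754, 0.656, -0.0, 0.002]
force: [0.7, -0.4, -0.4]
finger_gap: 0.0857
```

```bash
python3 - <<'E'
from h import *
st(); p=manip.camera("top"); c=cloud(p)
X,Y=jigaxes(); O=np.array([.5437,.049]); r=c[...,:2]-O; u=r@X; v=r@Y; z=c[...,2]
w=(z>.052)&(z<.061)&(abs(u)<.02)&(v>.06)&(v<.23); print("block v",np.percentile(v[w],[1,99]),w.sum())
w=(z>.064)&(z<.075)&(abs(u)<.05)&(v<.13); print("carr v",np.percentile(v[w],[1,99]))
m=sel(c,.1,.13,.45,.65,0,.2); q=c[m][:,:2]*1000; e=np.linalg.eigh(np.cov(q.T))[1][:,1]
print("bar",q.mean(0),np.degrees(np.arctan(e[1]/e[0])),cv2.minAreaRect(q.astype(np.float32)))
for k in range(60,240,5):
    w=(abs(abs(u)-.02)<.01)&(v>=k/1e3)&(v<(k+5)/1e3); print(k,z[w].min().round(3),np.median(z[w]).round(3),end="; ")
save("c4.png",cv2.resize(p["img"][190:285,170:370],None,fx=4,fy=4,interpolation=cv2.INTER_CUBIC))
p=manip.camera("scene"); save("c5.png",cv2.resize(p["img"][150:310,230:440],None,fx=3.75,fy=3.75,interpolation=cv2.INTER_CUBIC))
E
```

```text
13.58 tcp [ 0.3668 -0.119   0.2344] psi 82.07 zax [ 0.002 -0.003 -1.   ] F [ 0.7 -0.4 -0.4] T [ 0.08 -0.02 -0.  ] gap 0.0857 q6 1.4
block v [0.10505868 0.22219043] 755
carr v [0.0331373  0.10055075]
bar [550.26955865 114.87405575] 83.81530737302714 ((550.6994018554688, 115.00814819335938), (108.53917694091797, 20.19328498840332), 80.84654235839844)
60 0.065 0.072; 65 0.065 0.072; 70 0.062 0.07; 75 0.065 0.07; 80 0.064 0.069; 85 0.066 0.069; 90 0.064 0.068; 95 0.064 0.068; 100 0.054 0.063; 105 0.051 0.058; 110 0.051 0.058; 115 0.051 0.057; 120 0.048 0.057; 125 0.052 0.058; 130 0.052 0.056; 135 0.052 0.057; 140 0.052 0.057; 145 0.053 0.057; 150 0.051 0.056; 155 0.051 0.057; 160 0.052 0.057; 165 0.053 0.057; 170 0.053 0.057; 175 0.049 0.057; 180 0.052 0.057; 185 0.052 0.057; 190 0.052 0.056; 195 0.053 0.057; 200 0.053 0.056; 205 0.051 0.056; 210 0.052 0.057; 215 0.05 0.056; 220 0.047 0.065; 225 0.069 0.073; 230 0.069 0.073; 235 0.067 0.073;
```

View pics/c4.png

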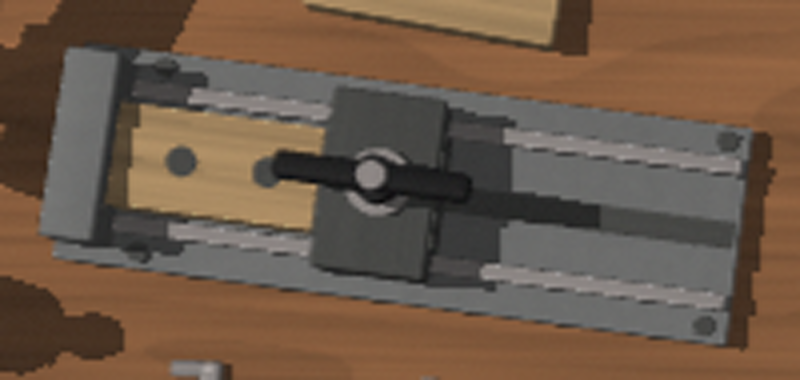

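View pics/c5.png

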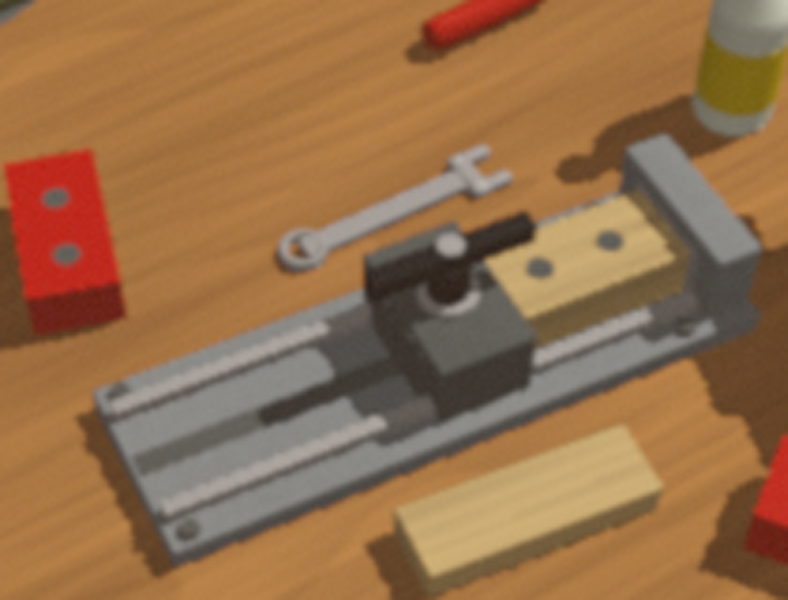

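The top crop shows the bar from (275, 163) to (470, 188), parallel to the jig. The block runs from the jaw (110, 170) to the carriage (325, 180) with no bed showing at either end. The scene crop agrees, and the gripper is clear.

```bash
python3 -c "
from h import *
print(manip.close_job())"
```

```text
the job is handed in; nothing more can be done
None
```

The block is clamped between the carriage and the fixed jaw, and the T-bar is locked back along the jig. I handed the job in at about 13.7 s of the allowed 58 s.

- **Freeing and sliding:** I gripped the T-bar's jaw-side arm and turned it about 87° anticlockwise. I then slid the carriage about 68 mm until it stopped and the push rose to about 20 N.
- **Locking:** I turned the bar back with about 16 N of forward push held on. It stopped turning and the moment rose to about 1.6 N m. I then released the bar and moved clear.
- **Last checks:** The bar lies at 83.8° and the jig at 84.0°. The depth readings show no gap at either end of the block, to within a few mm, and the pictures agree. The force readings are near zero with the gripper clear.
- **Bystanders:** The arm never went near the other things on the bench. The wrench, offcut and glue bottle look undisturbed in the last pictures; I did not measure any of them again.

The slide was about 5 mm longer than my first rough camera estimate of 63 mm. No other check disagreed.

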